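# Bolt the gate of the rack tray

### The job

Lock the front gate of the sample rack tray: slide the spring-loaded bolt across into the catch post, feel with light pressure on its handle for the notch in the keeper rail, turn the handle fully down towards you into that notch, and let go so that it stays locked. Press lightly, under 20 N, and never force the handle against the rail; leave the capped cup and the timer where they are.

Things in the scene. Friction and masses are not known exactly. Their poses are not given: they have to be found in the camera images.
- tray: grey metal tray, 180 x 290 mm, fixed to the bench; a tube rack (tubes up to z 130 mm, at x > 15 mm) stands behind its shut front gate, a plain board 14 mm thick along y, top at z 70 mm. Origin on the underside below the bolt's axis; x points away from the robot through the rack, y along the gate to the catch post, z up. The bolt's axis runs along y at x 0, z 82 mm, in two low guides (top z 92 mm)
- bolt: round steel bolt, 11.6 mm thick, sliding along the tray's +y into the catch post. Origin on its axis at the handle's root: it starts at y -45 mm in the tray's frame (drawn back) and moves only along y, at most 60 mm. A spring pushes it back with 3 N at the start, 0.9 N more per 10 mm, plus 1 N friction: let go with the handle up, it springs back
- post_hole (a point): mouth of the hole in the dark catch post (30 x 22 mm, 104 mm tall) on the bolt's axis, at y +103 mm in the tray's frame; the bolt's nose stands 7 mm short of it at the start and is well in after 16 mm of slide
- keeper_zone (a point): fixed point on the bolt's axis, 37 mm of slide from the start: where the notch would be if the keeper were at mid-range. The keeper, a plain steel rail in front of the gate, is clamped up to 15 mm to either side along y, differently each time and unreported: feel for it. Its one notch, 13 mm wide for the 8 mm square stem, lies between two level ledges, 52 mm (before) and 38 mm long
- handle (a joint): turn of the bolt's handle about the bolt's axis, rad: 0 straight up, positive down towards the robot (tray's -x), 1.57 level, fully down in the notch; starts between -0.25 and 0.25; light friction (0.6 N at the knob) holds it. Over a ledge it is stopped at 1.0 to 1.1; with the stem within 2.5 mm of the notch's middle it goes all the way, and the spring then presses the stem on the notch's side
- knob (a point): centre of the dark steel knob at the handle's end, 18 mm across, 25 mm long along the handle, 58.5 mm from the bolt's axis; z points outward along the handle, y along the bolt. The rail's upstand lies 24 to 34 mm in front of the axis, its top 10 mm above it; the stem bears on it 26 mm from the axis, so a push at the knob is 2.2 times as big there; the rail must not get more than 50 N
- capped_cup_mid (a point): middle of the capped specimen cup, 48 mm wide and 50 mm tall, loose on the bench to the left of the tray
- bench_timer: small white timer, 58 x 72 x 18 mm, loose on the bench to the right, near its front edge; origin on the underside

How it is judged:
On the way, in this order (a step that is already met when the one before it is completed fails the run):
1. the bolt is slid across into the catch post (at least 16 mm) with its handle still up or on the rail (y of bolt in the frame of tray above -0.029 m and value of joint handle below 1.2 rad), for 0.1 s.
2. the handle is turned down into the notch (y of bolt in the frame of tray above -0.029 m and value of joint handle above 1.4 rad), for 0.2 s.
At the end, for the whole second after the job is handed in: the handle is down in the keeper notch (turned past 1.4 rad), the bolt is at least 16 mm across with its nose in the post, and at rest (all of step 2 and linear speed of bolt below 0.01 m/s); the robot touches nothing.
It fails at once if the bolt or its handle is forced against the rail with more than 50 N (contact force between bolt and tray above 50 N).
It fails at once if the capped cup is moved by more than 15 mm (distance of capped_cup_mid from where it was at the start of the episode above 0.015 m).
It fails at once if the timer is moved by more than 15 mm (distance of bench_timer from where it was at the start of the episode above 0.015 m).
It also fails if it takes over 64 s, if anything falls off the work surface, if the arm or the gripper's body presses on something with over 40 N, if the wrist force passes 120 N, or if a joint passes its speed limit or range.

### The arm

A 6-joint arm with a two-finger parallel gripper is mounted at the origin on a cart in front of the work surface, level with it; the furniture and walls round the work are solid. World frame = base frame: x ahead of the robot, y to its left, z up, the work surface at z = 0. Lengths are in m, angles in rad, forces in N, time in s.
With the tool pointing down it reaches from about 0.275 to 0.75 m from the base axis. Payload 10.2 kg.
Tool frame: the origin (TCP) lies midway between the tips of the shut fingers; the grasp point (between the pads) lies 19 mm behind it (env.hold_point_z is the distance from the TCP to the grasp point, in m); x points along the fingers, z is the direction in which the jaws open and shut, and the axes are right-handed (so a half turn about x gives the same grasp; the last joint's range is limited). The gripper opens to 85 mm and grips with 20 to 120 N. Pads are 22 mm wide; open, the fingers measure 114 mm over their backs; the gripper's body (76 mm by 85 mm) begins 54 mm behind the grasp point. The pads swing forward as they close: fully open they stand 13 mm farther back than shut.
Start: joints at [1.111, 0.313, 1.498, -0, 1.331, -0.223], TCP at [0.123, 0.51, 0.231] pointing down, gripper open.
Joint ranges: [-2.94, 2.94], [-0.97, 2.17], [0.19, 2.56], [-1.23, 4.37], [0.02, 3.11], [-2.88, 2.88]. Speed limits (rad/s): [2.39, 2.39, 3.01, 3.14, 3.14, 3.14].

### API

Orientations are given as a unit quaternion [x, y, z, w].
In Python, from bench import env, kinematics, monitor, eyes, job gives the robot as it stands. The module is installed in compiled form; this text tells all that it offers. Calls block until the motion is done:
- env.reach(position, orientation): joint-space move of the TCP to a pose.
- env.movel(position, velocity=0.15, frame=None, guard=None): straight line of the TCP; frame=None keeps the orientation; velocity is the mean speed in m/s. With guard (N) it stops when the force on the tool has changed by that much, and returns True; else False.
- env.set_joints(angles): joint-space move.
- env.release() and env.close_gripper(effort=None): open the fingers fully, or close them until they stop; effort is the grip in N (None keeps the last).
- env.hold(seconds).
- kinematics.ik(position, orientation): joint angles nearest the present ones, or None.
- monitor.sense(): the state.
- eyes.grab_frame(name): name is "scene" or "top" or "wrist"; returns a dict with "frame" (384x512x3 uint8, red, green, blue), "mtx" (3x3 intrinsics, pixels), "view" (4x4, takes a point from world to camera coordinates). Camera axes: x right, y down, z forward; pixel columns grow to the right and rows downward; lengths in m; the calibration is good to about 2 mm. A picture is of the moment at which its call begins. There is no depth.
A pose or a line that the arm cannot do raises env.MotionError and nothing moves.
- job.hand_in(): hands the job in, once; it reports no verdict.
The state is a dict: "clock": time; "joints": joint angles; "qvel": joint speeds; "joint_efforts": joint torques, N m; "position": TCP position; "ee_rot": TCP orientation; "contact_force": force on the tool from outside, world axes, zero at the start; "ft_torque": the same for the moment, N m; "finger_gap": opening from 0.0 (shut) to 1.0 (fully open).
Only numpy, scipy, OpenCV 4.12 (cv2) and the standard library are available. Lean on these libraries where they do the work, as an engineer would, in place of code of your own. Each camera call takes 0.05 s, during which the arm holds its last target. There are 200 camera calls.

## Working session

There is one attempt and no reset: what is moved stays moved. The work goes in short steps, each a Python script; the robot and the scene stay as the last script left them, time stands still between calls to the robot, and variables do not carry over. Pictures are saved under pics/ and viewed, about 8 in all and at most 12, crops included, and the job is handed in when it is done.

```bash
mkdir -p pics; ls
python3 - <<'E'
from bench import env, kinematics, monitor, eyes, job
import cv2,numpy as np
for n in ["scene","top"]:
    f=eyes.grab_frame(n); im=cv2.cvtColor(f["frame"],cv2.COLOR_RGB2BGR)
    cv2.imwrite(f"pics/{n}0.png",cv2.resize(im,None,fx=1.5,fy=1.5,interpolation=cv2.INTER_CUBIC))
    np.savez(f"pics/{n}0.npz",mtx=f["mtx"],view=f["view"],frame=f["frame"])
    print(n,f["mtx"].round(1).tolist(),f["view"].round(3).tolist())
s=monitor.sense();print(s["clock"],s["ee_rot"],s["contact_force"])
E
```

```text
pics
scene [[442.7, 0.0, 257.2], [0.0, 442.7, 197.8], [0.0, 0.0, 1.0]] [[-0.875, -0.484, -0.002, 0.501], [-0.309, 0.561, -0.768, 0.159], [0.373, -0.671, -0.641, 1.281], [0.0, 0.0, 0.0, 1.0]]
top [[457.6, 0.0, 259.4], [0.0, 457.6, 195.0], [0.0, 0.0, 1.0]] [[-0.019, -1.0, 0.003, 0.145], [-0.997, 0.018, -0.074, 0.489], [0.074, -0.005, -0.997, 1.446], [0.0, 0.0, 0.0, 1.0]]
0.1 [-0.43760016  0.55590803  0.43726928  0.55521882] [-0.61524587 -0.22380159 -0.08635046]
```

View pics/scene0.png

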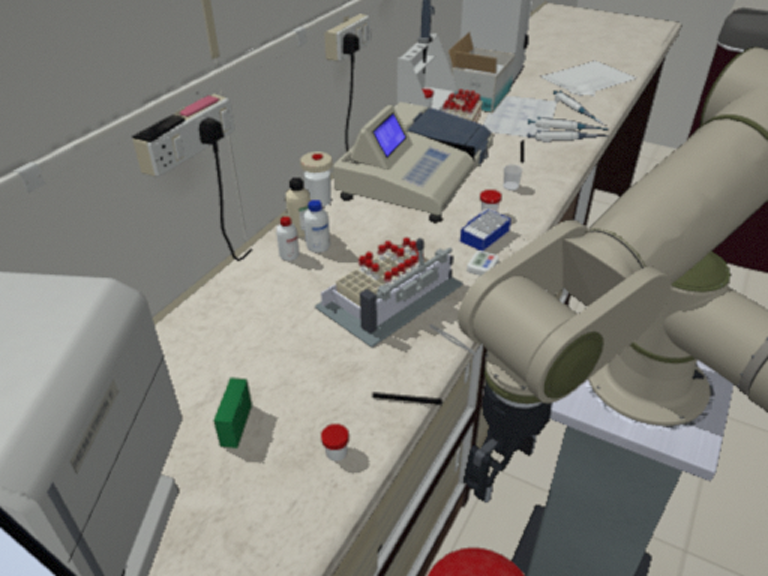

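View pics/top0.png

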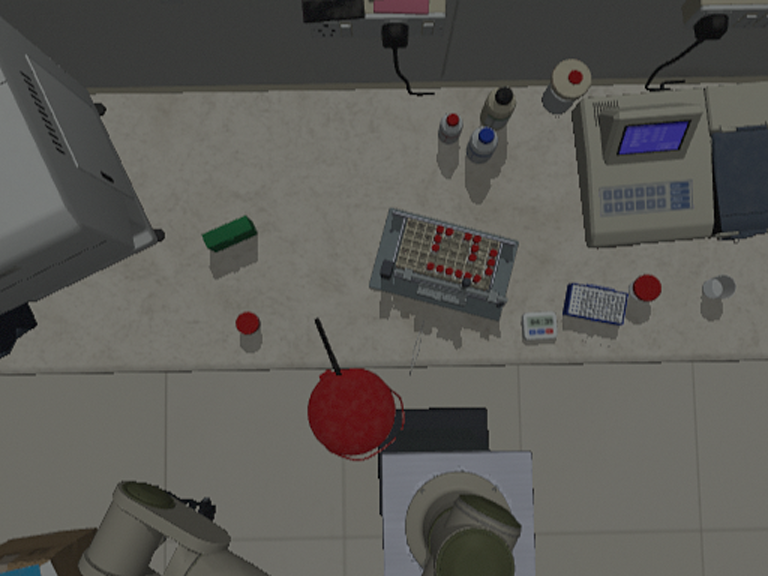

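The scene view shows the tray with its dark post at about (369,310) and the knob at (420,245). The top view shows the post at (387,268), the knob at (467,281), the timer at (540,327) and a red-capped cup at (247,323). Next I'll zoom in on both.

Run:
```python
import cv2,numpy as np
t=np.load("pics/top0.npz")["frame"][130:220,240:355];s=np.load("pics/scene0.npz")["frame"][150:235,205:315]
k=dict(fx=5,fy=5,interpolation=cv2.INTER_CUBIC)
a=cv2.resize(t,None,**k)
b=cv2.resize(s,None,**k)
a=cv2.convertScaleAbs(a,alpha=1.5);b=b
o=np.zeros((600,800,3),np.uint8)
A=cv2.resize(a,(400,313));B=cv2.resize(b,(400,309))
cv2.imwrite("pics/ct.png",a[...,::-1]);cv2.imwrite("pics/cs.png",b[...,::-1])
```

```text
(no output)
```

View pics/ct.png

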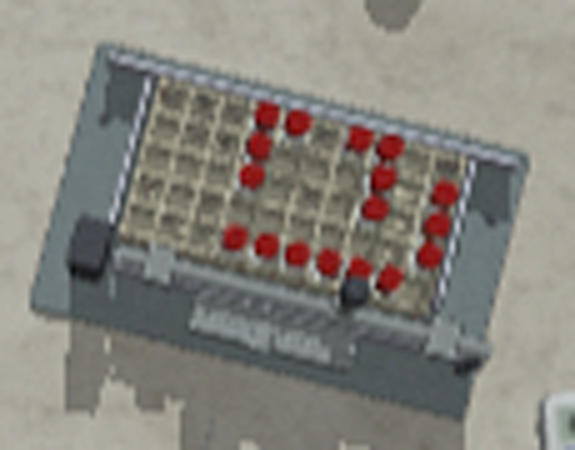

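View pics/cs.png

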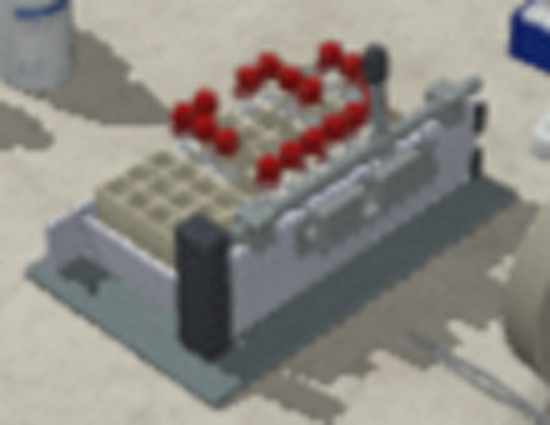

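```bash
cat > h.py <<'E'
import numpy as np,cv2
def proj(f): return f["mtx"]@f["view"][:3]
def tri(fs,ps):
    A=[]
    for f,p in zip(fs,ps):
        P=proj(f);A+=[p[0]*P[2]-P[0],p[1]*P[2]-P[1]]
    A=np.array(A);return np.linalg.lstsq(A[:,:3],-A[:,3],rcond=None)[0]
def onz(f,p,z):
    P=proj(f);A=np.array([p[0]*P[2]-P[0],p[1]*P[2]-P[1]])
    return np.linalg.solve(A[:,:2],-A[:,3]-A[:,2]*z)
E
python3 - <<'E'
from h import *
t=np.load("pics/top0.npz");s=np.load("pics/scene0.npz")
T=lambda u,v:(240+u/5-.4,130+v/5-.4);S=lambda u,v:(205+u/5-.4,150+v/5-.4)
print("knob",tri([t,s],[T(354,290),S(375,64)]))
print("post",tri([t,s],[T(92,241),S(202,234)]))
c=[onz(t,T(*p),.004) for p in [(30,312),(465,415),(527,158),(100,45)]]
print(np.round(c,4),[ (np.linalg.norm(c[i]-c[i-1]).round(3)) for i in range(4)])
d=c[0]-c[1];e=c[3]-c[2];print([np.degrees(np.arctan2(-q[0],q[1])) for q in(d,e)],np.mean(c,0))
d=c[3]-c[0];e=c[2]-c[1];print([np.degrees(np.arctan2(q[1],q[0])) for q in(d,e)])
print("timer",onz(t,(540/1.5,327/1.5),.018),"cup",onz(t,(247/1.5,323/1.5),.05))
# guides tops
print(onz(t,T(160,265),.09),onz(t,T(445,337),.09))
E
```

```text
knob [ 0.50100738 -0.01404757  0.14048798]
post [0.53778779 0.13919835 0.09872866]
[[ 0.5036  0.1801]
 [ 0.4318 -0.099 ]
 [ 0.598  -0.1444]
 [ 0.6773  0.1316]] [np.float64(0.18), np.float64(0.288), np.float64(0.172), np.float64(0.287)]
[np.float64(-14.418817105881992), np.float64(-16.035110237449988)] [0.55265255 0.01710809]
[np.float64(-15.597652345039167), np.float64(-15.28881711275747)]
timer [ 0.41249357 -0.18354441] cup [0.43153407 0.43229228]
[0.52380229 0.09826383] [ 0.47661042 -0.07415868]
```

```bash
cat >> h.py <<'E'
from scipy.spatial.transform import Rotation as R
yaw=np.radians(-15.3)
tx=np.array([np.cos(yaw),np.sin(yaw),0]);ty=np.array([-np.sin(yaw),np.cos(yaw),0]);tz=np.array([0,0,1.])
O=np.array([0.509,0.0295,0])
def quat(sgn=1,tilt=0):
    x=-tz*np.cos(tilt)+tx*np.sin(tilt);z=sgn*ty;return R.from_matrix(np.c_[x,np.cross(z,x),z]).as_quat()
E
python3 - <<'E'
from h import *
from bench import env, kinematics, monitor, eyes
k=O-.045*ty+.004*tx
c=[]
for s in(1,-1):
    q=kinematics.ik(k+.25*tz,quat(s));print(s,q);
    if q is not None:c.append((np.abs(np.array(q)-monitor.sense()["joints"]).max(),s))
s=min(c)[1];print(s)
env.reach(k+.25*tz,quat(s))
st=monitor.sense();print(st["clock"],st["position"],st["contact_force"])
for n in("wrist","top"):
    f=eyes.grab_frame(n);np.savez(f"pics/{n}1.npz",**{a:f[a] for a in("frame","mtx","view")})
    if n=="wrist":cv2.imwrite("pics/w1.png",cv2.resize(f["frame"][...,::-1],None,fx=1.5,fy=1.5,interpolation=cv2.INTER_CUBIC))
E
```

```text
1 [-2.64027638e-01  2.46485878e-01  1.53596233e+00 -4.44089210e-16
  1.35914444e+00 -1.56778859e+00]
-1 [-2.64027638e-01  2.46485878e-01  1.53596233e+00 -4.44089210e-16
  1.35914444e+00  1.57380406e+00]
1
2.4083 [ 0.50095946 -0.01428821  0.25001048] [-0.61508105  0.4519462   0.39475024]
```

View pics/w1.png

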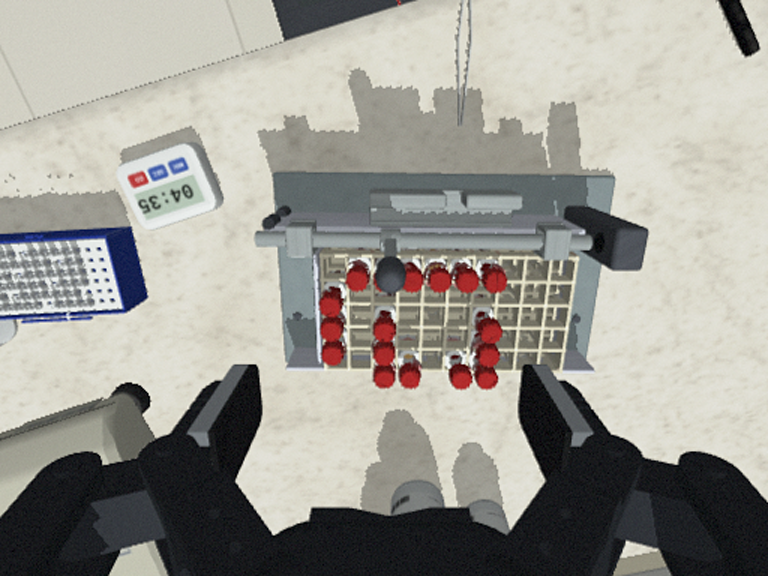

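The wrist view shows the knob at (391,274) and the stem root at (391,242). The bolt axis is along row 239 and the post top is near (607,238). The rail's notch is visible at about (453,200), between the ledges at 388–443 and 463–522.

Run:
```python
from h import *
w=np.load("pics/wrist1.npz");f=lambda u,v,z:(lambda p:((p-O[:2])@tx[:2],(p-O[:2])@ty[:2]))(onz(w,((u-.25)/1.5,(v-.25)/1.5),z))
pts=dict(knobtop=(391,273,.150),knob=(391,274,.141),stem=(391,250,.095),barL=(260,238,.082),barR=(585,241,.082),ledge0=(370,201,.092),ledgeA=(443,201,.092),ledgeB=(463,201,.092),ledge1=(522,201,.092),guideL=(300,238,.092),guideR=(556,240,.092))
for k,v in pts.items():print(k,np.round(np.array(f(*v))*1000,1))
im=w["frame"][105:190,165:440];cv2.imwrite("pics/w1c.png",cv2.resize(im[...,::-1],None,fx=2.9,fy=2.9,interpolation=cv2.INTER_CUBIC))
```

```text
knobtop [  0.7 -43.3]
knob [  4.1 -43.2]
stem [  1.3 -43. ]
barL [  -4. -136.]
barR [-2.3 95.1]
ledge0 [-31.7 -57.2]
ledgeA [-31.8  -8.3]
ledgeB [-31.9   5.1]
ledge1 [-31.9  44.6]
guideL [  -6.3 -105.6]
guideR [-5.3 70.6]
```

View pics/w1c.png

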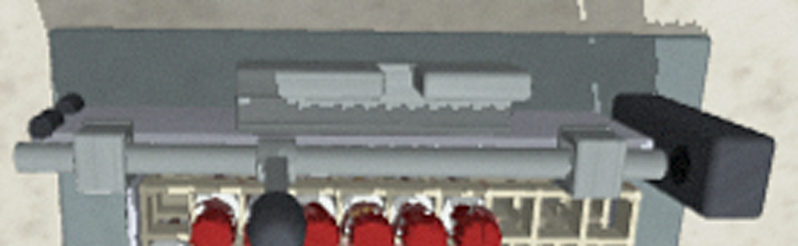

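The notch sits about 41.5 mm of slide from the stem, which is in range. I'll grasp the knob lightly now.

```bash
cat >> h.py <<'E'
O=O-.0025*tx+.002*ty
def loc(p): return np.array([(p-O)@tx,(p-O)@ty,p[2]])*1000
def wf(v): return np.array([v@tx,v@ty,v[2]])
E
python3 - <<'E'
from h import *
from bench import env, kinematics, monitor, eyes
k=O-.045*ty+.004*tx
print(env.movel(k+.180*tz,velocity=.12),env.movel(k+.132*tz,velocity=.06,guard=6))
print(monitor.sense()["contact_force"])
env.close_gripper(20)
s=monitor.sense();print(s["clock"],loc(s["position"]),wf(s["contact_force"]),s["finger_gap"],s["finger_gap"]*85)
f=eyes.grab_frame("wrist");cv2.imwrite("pics/w2.png",f["frame"][...,::-1])
E
```

```text
False False
[-0.06526232  0.27608511  0.20688694]
4.8167 [  4.13363174 -45.21887219 132.17891148] [-0.16552589 -2.31309815  1.98503501] 0.1938886101560127 16.480531863261078
```

View pics/w2.png

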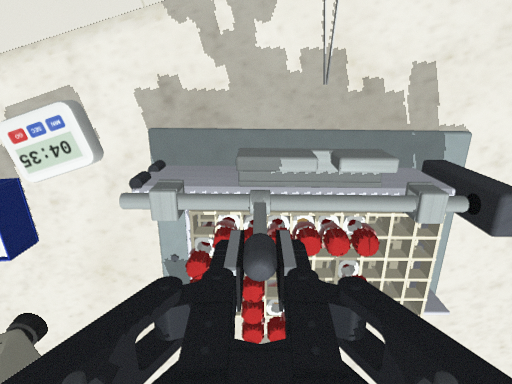

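The view shows the knob pinched centrally between the pads at about (262,258), with the tube caps clear. Next I'll slide the bolt and turn the handle in small steps, correcting for force as I go.

```bash
cat >> h.py <<'E'
def P(h): return 58.5e-3*(-np.sin(h)*tx+np.cos(h)*tz)
def rad(h): return -np.sin(h)*tx+np.cos(h)*tz
def tan(h): return -np.cos(h)*tx-np.sin(h)*tz
E
python3 - <<'E'
from h import *
import json
from bench import env, kinematics, monitor, eyes
s=monitor.sense();p0=np.array(s["position"])
for d in (.005,.015,.030):
    g=env.movel(p0+d*ty,velocity=.03,guard=16);s=monitor.sense();print(d,g,loc(s["position"]).round(1),wf(s["contact_force"]).round(1))
    if g: break
h0=-.09;base=p0-P(h0);e=0.
json.dump(dict(base=base.tolist()),open("b.json","w"))
if not g:
  for h in np.arange(0,.91,.1):
    g=env.movel(base+.030*ty+P(h)+e*rad(h),velocity=.03,guard=12);s=monitor.sense();F=np.array(s["contact_force"])
    fr,ft=F@rad(h),F@tan(h);print(round(h,2),g,"fr %.1f ft %.1f fy %.1f e %.1f"%(fr,ft,F@ty,e*1000))
    if g: break
    e+=np.clip(.0002*fr,-.001,.001) if abs(fr)>2 else 0
print(s["clock"],loc(s["position"]),e)
E
```

```text
0.005 False [  4.2 -40.  132.2] [-0.8 -3.1  0.4]
0.015 False [  4.2 -30.  132.2] [ 0.7 -3.8  1.6]
0.03 False [  4.2 -15.3 132.2] [ 1.2 -4.4  1.2]
0.0 False fr 2.5 ft -1.1 fy -5.0 e 0.0
0.1 False fr -0.1 ft -0.7 fy -5.6 e 0.5
0.2 False fr 0.7 ft -1.3 fy -5.2 e 0.5
0.3 False fr 2.1 ft -0.6 fy -4.4 e 0.5
0.4 False fr 0.6 ft -1.8 fy -5.6 e 0.9
0.5 False fr 3.2 ft -1.6 fy -4.2 e 0.9
0.6 False fr -0.2 ft -0.6 fy -4.5 e 1.6
0.7 False fr 1.9 ft -0.6 fy -4.8 e 1.6
0.8 False fr 4.3 ft -1.7 fy -4.2 e 1.6
0.9 False fr -1.5 ft -2.0 fy -4.4 e 2.4
9.7833 [-48.63696953 -15.24828541 111.54279777] 0.002402703002497299
```

```bash
cat > feel.py <<'E'
from h import *
import json
from bench import env, kinematics, monitor, eyes
base=np.array(json.load(open("b.json"))["base"])
e=.0024
def go(d,h,guard=8):
    global e
    env.movel(base+d*ty+P(h)+e*rad(h),velocity=.03,guard=guard)
    F=np.array(monitor.sense()["contact_force"]);fr=F@rad(h)
    if abs(fr)>2: e+=np.clip(.0002*fr,-.001,.001)
    return fr,F@tan(h),F@ty
def press(d,h,hmax,lim=5.):
    while h<hmax:
        h+=.03;f=go(d,h)
        if f[1]<-lim: break
    return h,f
h=.9
for d in np.arange(.030,.0521,.002):
    h,f=press(d,h,1.3)
    print("d %.0f h %.2f fr %.1f ft %.1f fy %.1f t %.1f"%(d*1000,h,*f,monitor.sense()["clock"]))
    if h>=1.29: print("NOTCH");break
    h-=.06; go(d,h); go(d+.002,h)
json.dump(dict(base=base.tolist(),d=d,h=h,e=e),open("b.json","w"))
E
python3 feel.py
```

```text
d 30 h 1.11 fr 2.4 ft -5.2 fy -5.1 t 11.5
d 32 h 1.11 fr 4.8 ft -6.5 fy -4.9 t 12.5
d 34 h 1.11 fr 5.4 ft -5.2 fy -5.7 t 13.4
d 36 h 1.11 fr 5.8 ft -6.2 fy -5.5 t 14.4
d 38 h 1.14 fr 3.0 ft -8.0 fy -5.7 t 15.6
d 40 h 1.32 fr 2.0 ft -2.0 fy 8.3 t 18.1
NOTCH
```

```bash
cat > down.py <<'E'
from h import *
import json
from bench import env, kinematics, monitor, eyes
b=json.load(open("b.json"));base=np.array(b["base"]);d,h,e=b["d"],b["h"],b["e"]
while h<1.60:
    env.movel(base+d*ty+P(h)+e*rad(h),velocity=.03,guard=10)
    F=np.array(monitor.sense()["contact_force"]);fr,ft,fy=F@rad(h),F@tan(h),F@ty
    print("d %.1f h %.2f fr %.1f ft %.1f fy %.1f e %.1f"%(d*1000,h,fr,ft,fy,e*1000))
    if abs(fr)>2: e+=np.clip(.0002*fr,-.001,.001)
    if fy>0: d+=.0006
    elif fy<-9: d-=.0006
    if ft<-8: break
    if abs(fy)<9: h+=.03
s=monitor.sense();print(s["clock"],loc(s["position"]))
json.dump(dict(base=base.tolist(),d=d,h=h,e=e),open("b.json","w"))
f=eyes.grab_frame("wrist");cv2.imwrite("pics/w3.png",f["frame"][...,::-1])
E
python3 down.py
```

```text
d 40.0 h 1.32 fr 0.2 ft -1.7 fy 6.9 e 2.7
d 40.6 h 1.35 fr -0.7 ft -1.8 fy 3.8 e 2.7
d 41.2 h 1.38 fr -0.6 ft -1.2 fy -1.6 e 2.7
d 41.2 h 1.41 fr -0.3 ft -0.8 fy -1.9 e 2.7
d 41.2 h 1.44 fr 0.8 ft -0.7 fy -3.9 e 2.7
d 41.2 h 1.47 fr 1.2 ft -0.8 fy -4.3 e 2.7
d 41.2 h 1.50 fr 1.4 ft 0.2 fy -4.2 e 2.7
d 41.2 h 1.53 fr 1.2 ft -1.2 fy -4.3 e 2.7
d 41.2 h 1.56 fr 1.2 ft -0.7 fy -4.7 e 2.7
d 41.2 h 1.59 fr 2.1 ft 0.2 fy -4.4 e 2.7
20.575 [-62.59938765  -4.14364644  72.52389432]
```

View pics/w3.png

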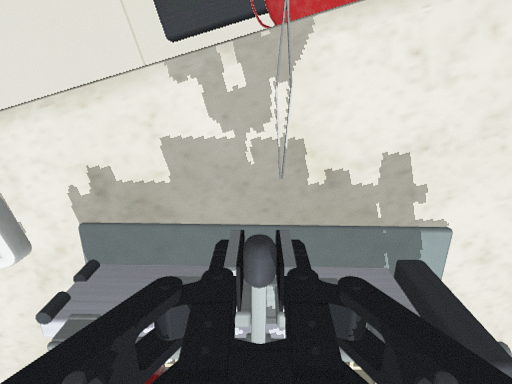

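The wrist view shows the knob at (260,260) with the stem lying level through the notch. I'll seat it, ease it onto the notch side, release, retreat and check.

Run:
```python
from h import *
import json
from bench import env, kinematics, monitor, eyes
b=json.load(open("b.json"));base=np.array(b["base"]);d,h,e=b["d"],b["h"],b["e"]
def mv():
    env.movel(base+d*ty+P(h)+e*rad(h),velocity=.03,guard=8);F=np.array(monitor.sense()["contact_force"]);print("d %.1f h %.2f"%(d*1000,h),wf(F).round(1));return F
for i in range(4):
    F=mv()
    if F@tan(h)<-4: break
    h+=.02
h=1.57
for i in range(6):
    d-=.0005
    if mv()@ty>-1: break
env.release();s=monitor.sense();p=np.array(s["position"]);print(wf(s["contact_force"]))
env.movel(p+.12*tz,velocity=.08,guard=8);env.movel(p+.16*tz-.02*tx,velocity=.1)
s=monitor.sense();print(s["clock"],s["position"],wf(s["contact_force"]))
f=eyes.grab_frame("wrist");np.savez("pics/wrist4.npz",**{a:f[a] for a in("frame","mtx","view")})
cv2.imwrite("pics/w4.png",cv2.resize(f["frame"][...,::-1],None,fx=1.5,fy=1.5,interpolation=cv2.INTER_CUBIC))
```

```text
d 41.2 h 1.62 [-3.  -4.9  6.2]
d 40.7 h 1.57 [ 0.3 -1.2  2.2]
d 40.2 h 1.57 [0.6 5.1 2.5]
[ 0.49809433  1.13122612 -0.44587141]
24.3 [0.42589883 0.04903816 0.23362665] [ 0.26457596 -0.73046171 -1.06366522]
```

View pics/w4.png

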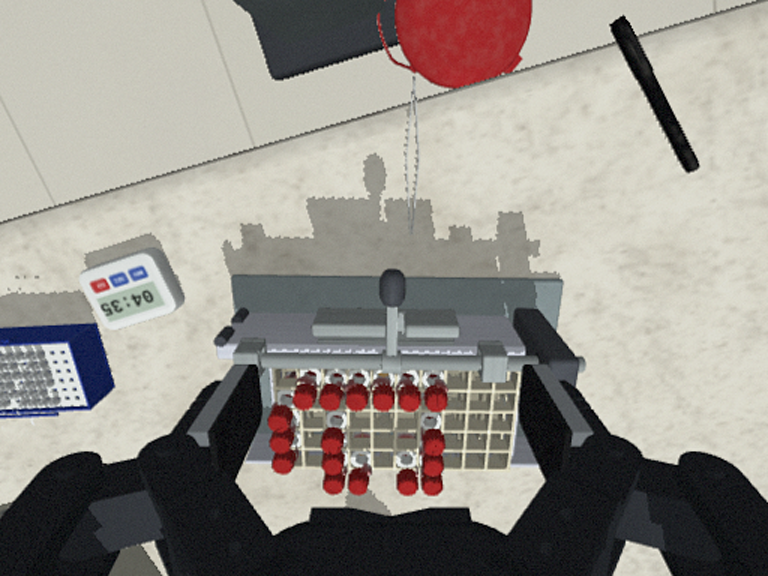

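The handle lies level in the notch, with the stem at (391,325) and the knob at (392,288). The bolt's nose is in the post (it shows at (580,365)), and the gripper is clear of everything.

```bash
python3 -c "
from bench import job;print(job.hand_in())"
```

```text
the job is handed in; nothing more can be done
None
```

The gate is locked and the job is handed in. No verdict was reported, so this rests on my own checks.

**What I did:** I gripped the knob at 20 N and slid the bolt 30 mm. I turned the handle onto the ledge, where it stopped at about 1.1 rad, and felt along the rail in 2 mm steps. The notch gave way at about 40 mm of slide, close to the 41.5 mm I had measured in the wrist picture. I turned the handle down until it met its stop at about 1.6 rad, eased the stem onto the notch's side and let go.

**Forces:** The highest readings between moves were about 8 N: an 8 N push on the ledge and 8.3 N sideways in the notch. Every guarded stop was set at 16 N or lower.

**Last checks:**
- The final picture shows the handle level in the notch and the bolt's nose in the post.
- The arm is clear, with about 1 N residual on the force sensor.
- The clock stood at 24 s of the 64 s allowed.
- The timer looks undisturbed in that picture. The cup is outside it and I did not look at it again, but the arm never went near it after the first move.

No check failed. The only oddity was the sideways force on entering the notch, because the stem went in near the notch's near side. It dropped once I moved the bolt about 1 mm further across.

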